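# Set the feed portion on the aquarium dispenser

### The arm

A 6-joint arm with a two-finger parallel gripper is mounted at the origin on the work surface. World frame = base frame: x ahead of the robot, y to its left, z up, the work surface at z = 0. Lengths are in m, angles in rad, forces in N, time in s.
With the tool pointing down it reaches from about 0.375 to 0.975 m from the base axis. Payload 3.8 kg.
Tool frame: the origin (TCP) lies midway between the tips of the shut fingers; the grasp point (between the pads) lies 19 mm behind it; z points along the fingers, y is the direction in which the jaws open and shut (so a half turn about z gives the same grasp; the last joint's range is limited). The gripper opens to 85 mm and grips with 20 to 120 N. Pads are 22 mm wide; open, the fingers measure 114 mm over their backs; the gripper's body (76 mm by 85 mm) begins 54 mm behind the grasp point. The pads swing forward as they close: fully open they stand 13 mm farther back than shut.
Start: joints at [-1.191, 0.264, 1.604, -0, 1.274, -0.037], TCP at [0.273, -0.617, 0.231] pointing down, gripper open.
Joint ranges: [-2.63, 2.63], [-0.94, 2.18], [0.31, 2.57], [-1.31, 4.45], [0, 2.66], [-2.55, 2.55]. Speed limits (rad/s): [2.57, 2.57, 3.14, 3.14, 3.14, 3.14].

### API

Orientations are given as a rotation vector (axis times angle).
In Python, from workcell import bot gives the robot as it stands. The module is installed in compiled form; this text tells all that it offers.
- The arm moves only by the tool play_rows, never from a script. Its argument "series" is a list of rows, each an object with "translation": the shift along the tool's x, y, z in m, a list of three; "spin": the turn about the tool's z in units of 5 degrees (1.0 is 5 degrees). In form: [{"translation": [dx, dy, dz], "spin": spin}, ...]. A call has 1 to 5 rows; each row shifts and turns the commanded pose from where the row before left it, along the tool's axes as they then stand; what a row does not reach is not made up. A row lasts 1/10 s, in which the tool goes at most 50 mm and 8.59 degrees, less where a joint would pass 70% of its speed; a pose out of reach is approached as far as the arm can. A call is refused whole if a number of a shift passes 0.05 or a number of a turn 1, either way. A call with a gripper value outside its range is refused whole. "jaw" is the gripper's target within -1 to 1 (fully open at 1, half-way at 0, shut at -1), set as the call begins (left out, the last holds). The fingers move at their own pace and stop on an object; "force" is the grip in N (left out, the last holds). Time passes only in rows, so rows that do not move let the fingers close. It gives the time, the measured TCP pose, the force and the opening at its end, in the units of the state.
- bot.read_state(): the state, without advancing time (a new reading comes with each control period).
- bot.read_camera(name): name is "scene" or "top" or "wrist"; returns the picture (480x640x3 uint8, blue, green, red); there is no depth.
- bot.get_calibration(name): a dict with "fov_y" (degrees; the focal length in pixels is half the picture's height over the tangent of half this angle, whatever the lens; pixels are square), "cx", "cy" (the principal point, pixels), "R" (3x3) and "t" (3): a world point X has camera coordinates R X + t. Camera axes: x right, y down, z forward; pixel columns grow to the right and rows downward; lengths in m; the calibration is good to about 2 mm. A picture is of the moment at which its call begins: read the wrist's pose just before it. get_calibration takes no time and is no camera call; for the wrist camera it gives the pose at the moment of the call.
- bot.finish_job(): hands the job in, once; it reports no verdict.
The state is a dict: "time": time; "q": joint angles; "joint_vel": joint speeds; "joint_torque": joint torques, N m; "tool_pos": TCP position; "tcp_rot": TCP orientation; "wrist_force": force on the tool from outside, world axes, zero at the start; "torque": the same for the moment, N m; "width": opening from 0.0 (shut) to 1.0 (fully open).
Only numpy, scipy, OpenCV 4.12 (cv2) and the standard library are available. Lean on these libraries where they do the work, as an engineer would, in place of code of your own. Each camera call takes 0.05 s, during which the arm holds its last target. There are 200 camera calls.

### The job

On the grey feed dispenser, roll the recessed orange thumbwheel with a fingertip until the tip of the red hand in its window is level with the green bar (not one of another colour), pressing the wheel only gently, never with more than 15 N. Only then press the blue button fully down to store the portion, let it come back up, and move away leaving the red hand there. Leave everything else on the shelf alone.

Things in the scene. Friction and masses are not known exactly. Their poses are not given: they have to be found in the camera images.
- dispenser: Grey plastic feed dispenser fixed to the shelf: a box 170 (x) x 150 (y) x 110 mm high, origin in the centre of its underside, x away from its spout, z up. On its flat top: the thumbwheel's slot; the blue button; a clear window (114 x 36 mm, 48 mm high, centre at x -20, y 53 mm) with hand and marks in it; a hopper of 21 mm radius, 32 mm high, at x 61, y 48 mm.
- wheel_slot (a point): Centre of the black slot in the dispenser's top, at the level of the top, over the axle of the orange ribbed thumbwheel (56 mm diameter, 12 mm wide). Axes as the dispenser's; the axle lies along y. Only the wheel's crest comes out; how far differs each time, 5 to 14 mm above the top, and is not reported: find it by touch. A fingertip rolls it about its own width per stroke.
- thumbwheel (a joint): Turn of wheel and hand in rad: 0 with the hand upright, plus when crest and hand go to the dispenser's +x; 1 rad = 28 mm of rim; starts within +-0.3, stops at +-1.1, stays where left. The wheel is sprung, yields downwards 0.2 mm per N (6 mm at most) and turns against a drag of some 4 N at the rim: bear on it with about 6 to 12 N or it slips. The red hand in the window is fixed to it, 55 mm from axle to tip.
- green_mark: Green upright bar, 5 (x) x 14 (y) x 22 mm high, fixed in the window behind the hand; origin in the centre of its underside, axes as the dispenser's. It sits 41 or 26 mm to either side (dispenser x) of wheel_slot; the hand's tip is level with it at +-0.85 or +-0.50 rad: 0.055 x sin(turn) = its x from wheel_slot. Bars of other colours at the other three places are not to be used.
- store_button (a joint): Travel of the blue button in m: 0 up, 0.006 fully down; a spring of about 5 N at full travel brings it back up.
- store_button_top (a point): Centre of the top face of the blue round button (28 mm across) in its black housing on the dispenser's top, pressed straight down. It lies 78 mm towards +x and 15 mm towards -y of wheel_slot.
- bowl_mid (a point): Bystander: small stainless bowl, 110 mm across, 45 mm high, loose on the shelf; the point is its centre, about half-way up.
- jar_mid (a point): Bystander: white ceramic jar with lid and knob, 90 mm across, 110 mm high, loose on the shelf; the point is its centre, about half-way up.
- scoop_mid (a point): Bystander: turquoise plastic scoop lying flat, about 135 mm long, 24 mm high, loose on the shelf; the point is its centre, about half-way up.
- cleaner_mid (a point): Bystander: black magnetic glass cleaner lying flat, 75 x 45 x 31 mm, loose on the shelf; the point is its centre, about half-way up.
- tin_mid (a point): Bystander: white feed tin with a blue band, 70 mm across, 90 mm high, loose on the shelf; the point is its centre, about half-way up.
- drops_mid (a point): Bystander: small amber bottle, 36 mm across, 85 mm high, loose on the shelf; the point is its centre, about half-way up.
There are look-alikes about, which are no part of the job. Of the things that look like the dispenser, take the one that is nearest to the robot's base at the start.

How it is judged:
On the way, in this order (a step that is already met when the one before it is completed fails the run):
1. the hand is level with the green mark (within 0.07 rad), rolled there by the wheel, button still up (((x of green_mark in the frame of dispenser between -0.0663 and -0.0563 m and value of joint thumbwheel between -0.92 and -0.78 rad) or (x of green_mark in the frame of dispenser between -0.0514 and -0.0414 m and value of joint thumbwheel between -0.57 and -0.43 rad) or (x of green_mark in the frame of dispenser between 0.0014 and 0.0114 m and value of joint thumbwheel between 0.43 and 0.57 rad) or (x of green_mark in the frame of dispenser between 0.0163 and 0.0263 m and value of joint thumbwheel between 0.78 and 0.92 rad)) and value of joint store_button below 0.001 m), for 0.2 s.
2. the blue button is pressed fully down (5 mm or more) with the hand level (((x of green_mark in the frame of dispenser between -0.0663 and -0.0563 m and value of joint thumbwheel between -0.92 and -0.78 rad) or (x of green_mark in the frame of dispenser between -0.0514 and -0.0414 m and value of joint thumbwheel between -0.57 and -0.43 rad) or (x of green_mark in the frame of dispenser between 0.0014 and 0.0114 m and value of joint thumbwheel between 0.43 and 0.57 rad) or (x of green_mark in the frame of dispenser between 0.0163 and 0.0263 m and value of joint thumbwheel between 0.78 and 0.92 rad)) and value of joint store_button above 0.005 m), for 0.05 s.
At the end, for the whole second after the job is handed in: The red hand stands within 0.07 rad (about 4 mm at its tip) of the angle at which its tip is level with the green mark, the wheel is at rest, and the blue button, after having been pressed at least 5 mm down, is back up (within 1 mm) (all of step 1 and velocity of joint thumbwheel between -0.05 and 0.05 rad/s); the robot touches nothing.
It fails at once if the thumbwheel is pressed with more than 16 N (contact force between anything else and thumbwheel above 16 N).
It fails at once if the button is pressed (over 2 mm) while the hand is more than 0.07 rad off the green mark (value of joint store_button above 0.002 m and not (((x of green_mark in the frame of dispenser between -0.0663 and -0.0563 m and value of joint thumbwheel between -0.92 and -0.78 rad) or (x of green_mark in the frame of dispenser between -0.0514 and -0.0414 m and value of joint thumbwheel between -0.57 and -0.43 rad) or (x of green_mark in the frame of dispenser between 0.0014 and 0.0114 m and value of joint thumbwheel between 0.43 and 0.57 rad) or (x of green_mark in the frame of dispenser between 0.0163 and 0.0263 m and value of joint thumbwheel between 0.78 and 0.92 rad)))).
It fails at once if a bystander (bowl, jar, scoop, cleaner, tin, amber bottle) is shifted by more than 15 mm (distance of any of bowl_mid, jar_mid, scoop_mid, cleaner_mid, tin_mid, drops_mid from where it was at the start of the episode above 0.015 m).
It also fails if it takes over 51 s, if anything falls off the work surface, if the arm or the gripper's body presses on something with over 40 N, if the wrist force passes 120 N, or if a joint passes its speed limit or range.

## Working session

There is one attempt and no reset: what is moved stays moved. The work goes in short steps, Python scripts to look and compute and a tool call to move; the robot and the scene stay as the last step left them, time stands still between calls to the robot, and variables do not carry over. Pictures are saved under pics/ and viewed, about 8 in all and at most 12, crops included, and the job is handed in when it is done.

Besides the shell and the picture viewer there is one more tool, called after "Emit:" by a JSON object that holds its "op" and its "data", one argument or row to a line. play_rows: Moves the arm, as the interface text tells. Its arguments: {"type":"object","properties":{"series":{"type":"array","items":{"type":"object","properties":{"translation":{"type":"array","items":{"type":"number"}},"spin":{"type":"number"}}}},"jaw":{"type":"number"},"force":{"type":"number"}},"required":["series"]}

```bash
mkdir -p pics; cat > h.py <<'E'
import numpy as np, cv2
from workcell import bot
def f(c): return 240/np.tan(np.radians(c["fov_y"])/2)
def ray(c,u,v):
    R=np.array(c["R"]);t=np.array(c["t"]);d=R.T@np.array([(u-c["cx"])/f(c),(v-c["cy"])/f(c),1]);return -R.T@t,d
def onz(c,u,v,z):
    o,d=ray(c,u,v);return o+d*(z-o[2])/d[2]
def proj(c,X):
    p=np.array(c["R"])@np.array(X)+np.array(c["t"]);return np.array([c["cx"],c["cy"]])+f(c)*p[:2]/p[2]
E
python3 - <<'E'
from h import *
for n in ["scene","top"]:
    im=bot.read_camera(n);cv2.imwrite(f"pics/{n}0.png",im);c=bot.get_calibration(n);print(n,c)
print(bot.read_state())
E
```

```text
scene {'fov_y': 56.4619383341859, 'cx': 318.4895140787678, 'cy': 249.34922648051008, 'R': array([[ 0.13143773,  0.99120201, -0.01557895],
       [ 0.53387498, -0.08401831, -0.84137888],
       [-0.83528536,  0.10227172, -0.54022113]]), 't': array([ 0.03229512, -0.19121866,  1.57857503])}
top {'fov_y': 55.721747772669985, 'cx': 307.73924023370665, 'cy': 238.836490369904, 'R': array([[ 0.01874251, -0.99965475, -0.01841451],
       [-0.99905858, -0.01800428, -0.03946887],
       [ 0.0391237 ,  0.01913692, -0.99905111]]), 't': array([-0.10046946,  0.53376299,  1.36513197])}
{'time': 0.1, 'q': array([-1.19090234e+00,  2.64672976e-01,  1.60525195e+00,  3.16602024e-05,
        1.27375007e+00, -3.69190610e-02]), 'joint_vel': array([-0.00149804,  0.00049552, -0.00168449, -0.00022844,  0.0018136 ,
        0.00096391]), 'joint_torque': array([ 2.42821498e-04, -5.16708040e+01, -3.68590915e+01, -5.86900478e-05,
        6.32189636e-03,  1.02389512e-05]), 'tool_pos': array([ 0.27301532, -0.6165758 ,  0.23008199]), 'tcp_rot': array([-3.07160492e+00, -6.49559307e-01,  5.11003326e-04]), 'wrist_force': array([-0.82560293, -0.70430792,  0.16376335]), 'torque': array([-0.02972134, -0.02154282, -0.00858332]), 'width': 0.9980995314034837}
```

View pics/scene0.png

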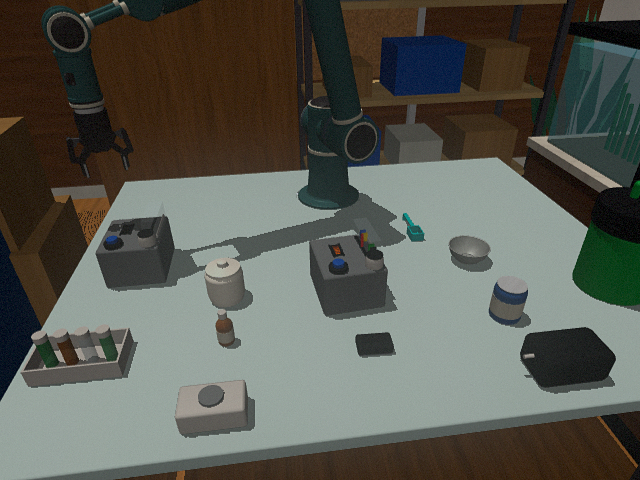

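View pics/top0.png

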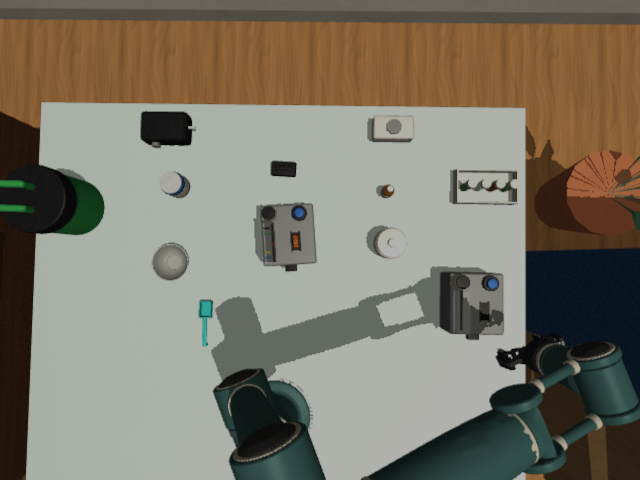

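Candidates for the dispenser: A at scene (345,270)/top (288,236), orange wheel visible and nearest the base; B at scene (140,250)/top (472,303), farther and without visible orange. I take A; its spout (top 291,267) faces the robot.

```bash
python3 - <<'E'
from h import *
t=cv2.imread("pics/top0.png");s=cv2.imread("pics/scene0.png")
ct=bot.get_calibration("top");cs=bot.get_calibration("scene")
def blobs(im,lo,hi,box):
    x0,y0,x1,y1=box;h=cv2.cvtColor(im,cv2.COLOR_BGR2HSV)[y0:y1,x0:x1];m=cv2.inRange(h,lo,hi)
    n,l,st,ce=cv2.connectedComponentsWithStats(m);return [(st[i,4],ce[i]+[x0,y0]) for i in range(1,n) if st[i,4]>3]
B=(250,195,325,275)
for nm,lo,hi in [("blue",(100,120,60),(125,255,255)),("orange",(5,150,80),(20,255,255)),("green",(40,90,40),(85,255,255)),("red",(0,120,60),(4,255,255))]:
    for z in [.11]:
        for a,c in blobs(t,lo,hi,B): print(nm,"top",a,c.round(1),onz(ct,*c,.115).round(4))
    for a,c in blobs(s,lo,hi,(305,220,395,315)): print(nm,"scene",a,c.round(1),onz(cs,*c,.115).round(4))
print("dispB",onz(ct,472,303,.11),"A",onz(ct,288,236,.11))
a=cv2.resize(t[195:275,245:325],(400,400),interpolation=cv2.INTER_CUBIC);b=cv2.resize(s[222:302,305:395],(450,400),interpolation=cv2.INTER_CUBIC)
cv2.imwrite("pics/crop.png",cv2.resize(np.hstack([a,b]),None,fx=.9,fy=.9))
E
```

```text
blue top 82 [298.6 212.3] [ 0.6053 -0.0656  0.115 ]
blue top 4 [268.5 257. ] [0.4786 0.0161 0.115 ]
blue scene 16 [362.1 230.9] [0.4549 0.021  0.115 ]
blue scene 95 [337.9 262.9] [ 0.5871 -0.0641  0.115 ]
orange top 61 [295.2 240.9] [ 0.5249 -0.0578  0.115 ]
orange scene 9 [362.9 237. ] [0.4844 0.0166 0.115 ]
orange scene 36 [336.5 249.7] [ 0.5317 -0.0579  0.115 ]
green top 8 [267.  232.9] [0.546  0.0218 0.115 ]
green scene 30 [370.2 246.1] [0.5285 0.0249 0.115 ]
red top 8 [272.1 243.1] [0.5176 0.0068 0.115 ]
red scene 8 [361.4 236.1] [0.4797 0.0138 0.115 ]
red scene 14 [361.6 243. ] [0.5116 0.0074 0.115 ]
dispB [ 0.36178932 -0.55133209  0.11      ] A [ 0.53856292 -0.03695636  0.11      ]
```

View pics/crop.png

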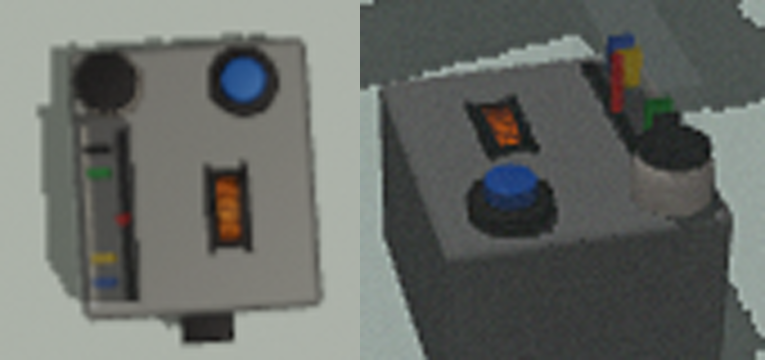

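Crop: marks in order of +x are black, green, yellow, blue, so green is the +26 mm bar and the goal is +0.50 rad. The hand now stands near zero (left crop 123,219), the wheel is at (228,208), and the button at (243,80). I'll swing over with the jaw shut.

Emit:
{"op": "play_rows", "data": {
  "series": [
    {"translation":[0,0,-0.02],"spin":0.96},
    {"translation":[0,0,-0.02],"spin":0.96},
    {"translation":[0,0,0],"spin":0.96},
    {"translation":[0,0,0],"spin":0.96},
    {"translation":[0.011,-0.02,0],"spin":0}
  ],
  "jaw": -1
}}

```text
time: 0.6
tool_pos: [0.2815, -0.5977, 0.2706]
tcp_rot: [3.139, 0.122, -0.001]
wrist_force: [0.3, 0.6, -0.6]
width: 0.145
```

Emit:
{"op": "play_rows", "data": {
  "series": [
    {"translation":[0.022,-0.04,0],"spin":0},
    {"translation":[0.022,-0.04,0],"spin":0},
    {"translation":[0.022,-0.04,0],"spin":0},
    {"translation":[0.022,-0.04,0],"spin":0},
    {"translation":[0.022,-0.04,0],"spin":0}
  ]
}}

```text
time: 1.1
tool_pos: [0.3761, -0.3861, 0.2707]
tcp_rot: [-3.138, -0.128, 0.0]
wrist_force: [0.6, -0.6, -0.4]
width: -0.003
```

Emit:
{"op": "play_rows", "data": {
  "series": [
    {"translation":[0.022,-0.04,0],"spin":0},
    {"translation":[0.022,-0.04,0],"spin":0},
    {"translation":[0.022,-0.04,0],"spin":0},
    {"translation":[0.022,-0.04,0],"spin":0},
    {"translation":[0.022,-0.04,0],"spin":0}
  ]
}}

```text
time: 1.6
tool_pos: [0.4693, -0.1779, 0.271]
tcp_rot: [-3.139, -0.128, 0.0]
wrist_force: [0.3, -0.7, 0.4]
width: 0.001
```

Emit:
{"op": "play_rows", "data": {
  "series": [
    {"translation":[0.022,-0.04,0],"spin":0},
    {"translation":[0.02,-0.04,0],"spin":0},
    {"translation":[0,0,0],"spin":0},
    {"translation":[0,0,0],"spin":0}
  ]
}}

```text
time: 2.0
tool_pos: [0.5044, -0.0956, 0.2708]
tcp_rot: [3.139, 0.133, -0.002]
wrist_force: [-0.5, -0.5, -0.2]
width: 0.003
```

```bash
python3 - <<'E'
from h import *
s=bot.read_state();print(s)
c=bot.get_calibration("wrist");im=bot.read_camera("wrist");cv2.imwrite("pics/w1.png",im)
np.save("w1.npy",c,allow_pickle=True);print(c)
for n,X in [("wheel",(.526,-.058,.11)),("tcp",s["tool_pos"])]: print(n,proj(c,X))
E
```

```text
{'time': 2.0, 'q': array([-2.35456467e-01, -6.71895900e-02,  1.89297170e+00, -5.08460914e-04,
        1.31685288e+00,  1.25079297e+00]), 'joint_vel': array([-0.04308652, -0.00439904,  0.00319064, -0.00763797,  0.00089807,
       -0.00360581]), 'joint_torque': array([ 1.19077910e+00, -3.34279740e+01, -3.73746765e+01,  1.64058572e-01,
       -1.63685525e-02,  4.35870735e-02]), 'tool_pos': array([ 0.50442192, -0.09558348,  0.27077668]), 'tcp_rot': array([ 3.13858970e+00,  1.32959302e-01, -1.78637673e-03]), 'wrist_force': array([-0.46304785, -0.52650156, -0.1927066 ]), 'torque': array([ 0.02086963, -0.00711455, -0.01576939]), 'width': 0.0031289457848600456}
{'fov_y': 58.090536039273545, 'cx': 319.13899717589175, 'cy': 236.5283171455558, 'R': array([[ 8.44173839e-02, -9.96429998e-01, -9.82089662e-04],
       [-9.57863604e-01, -8.14215225e-02,  2.75441194e-01],
       [-2.74537831e-01, -2.23113170e-02, -9.61317421e-01]]), 't': array([-0.13834706,  0.42855104,  0.55225165])}
wheel [267.49085271 179.17439931]
tcp [316.94827793 313.59998987]
```

View pics/w1.png

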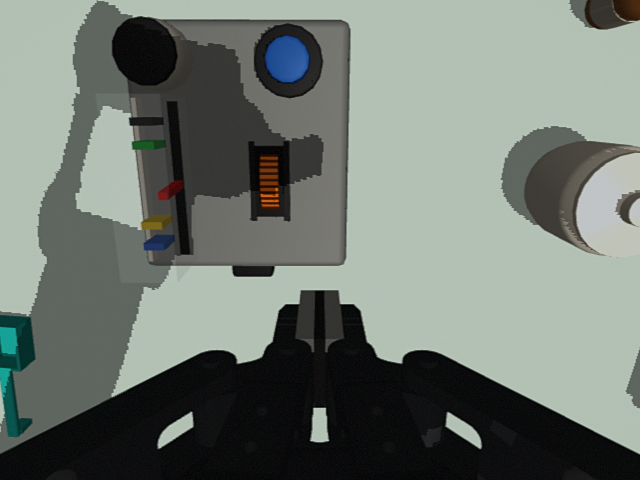

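Close view: slot centre at (270,181), button at (288,60), green bar at (146,145), red hand tip at (165,192). This confirms dispenser A.

```bash
python3 - <<'E'
from h import *
c=np.load("w1.npy",allow_pickle=True).item()
for n,u,v,z in [("slot",270,180.5,.11),("s1",250,142,.11),("s2",289,142,.11),("s3",291,220,.11),("s4",251,218,.11),("btn",288,60,.122),("boxR top",349,24,.11),("boxR bot",345,264,.11),("green",146,143,.14),("red",163,193,.147),("blackbarL",132,122,.13),("yellow",156,222,.13),("spout",253,268,.1)]:
    print(n,onz(c,u,v,z).round(4))
E
```

```text
slot [ 0.5252 -0.0598  0.11  ]
s1 [ 0.5505 -0.0447  0.11  ]
s2 [ 0.5528 -0.0714  0.11  ]
s3 [ 0.498  -0.0764  0.11  ]
s4 [ 0.497  -0.0476  0.11  ]
btn [ 0.6037 -0.0682  0.122 ]
boxR top [ 0.6296 -0.1047  0.11  ]
boxR bot [ 0.4678 -0.1186  0.11  ]
green [0.5468 0.0148 0.14  ]
red [0.5177 0.0023 0.147 ]
blackbarL [0.5581 0.0271 0.13  ]
yellow [0.4939 0.0133 0.13  ]
spout [ 0.4551 -0.0494  0.1   ]
```

Emit:
{"op": "play_rows", "data": {
  "series": [
    {"translation":[0.0085,-0.017,0.02],"spin":0},
    {"translation":[0.0088,-0.0167,0.03],"spin":0},
    {"translation":[0,0,0.04],"spin":0},
    {"translation":[0,0,0.04],"spin":0},
    {"translation":[0,0,0],"spin":0}
  ]
}}

```text
time: 2.55
tool_pos: [0.5133, -0.0623, 0.135]
tcp_rot: [-3.137, -0.125, 0.02]
wrist_force: [-0.8, 0.1, -1.6]
width: 0.001
```

Emit:
{"op": "play_rows", "data": {
  "series": [
    {"translation":[0,0,0.005],"spin":0},
    {"translation":[0,0,0.005],"spin":0},
    {"translation":[0,0,0.003],"spin":0},
    {"translation":[0,0,0],"spin":0},
    {"translation":[0,0,0],"spin":0}
  ]
}}

```text
time: 3.05
tool_pos: [0.5198, -0.0618, 0.1294]
tcp_rot: [3.139, 0.128, 0.003]
wrist_force: [0.1, 0.2, -0.1]
width: 0.003
```

Emit:
{"op": "play_rows", "data": {
  "series": [
    {"translation":[-0.001,-0.001,0.001],"spin":0},
    {"translation":[0,0,0.001],"spin":0},
    {"translation":[0,0,0.001],"spin":0},
    {"translation":[0,0,0],"spin":0}
  ]
}}

```text
time: 3.45
tool_pos: [0.5178, -0.0606, 0.1251]
tcp_rot: [-3.139, -0.129, 0.001]
wrist_force: [0.9, -0.7, -0.0]
width: -0.002
```

Emit:
{"op": "play_rows", "data": {
  "series": [
    {"translation":[0,0,0.0005],"spin":0},
    {"translation":[0,0,0.0005],"spin":0},
    {"translation":[0,0,0.0005],"spin":0},
    {"translation":[0,0,0],"spin":0}
  ]
}}

```text
time: 3.85
tool_pos: [0.5179, -0.0607, 0.1237]
tcp_rot: [-3.139, -0.128, 0.0]
wrist_force: [-0.2, 0.5, -0.7]
width: 0.003
```

Emit:
{"op": "play_rows", "data": {
  "series": [
    {"translation":[0,0,0.0005],"spin":0},
    {"translation":[0,0,0.0005],"spin":0},
    {"translation":[0,0,0.0005],"spin":0},
    {"translation":[0,0,0],"spin":0}
  ]
}}

```text
time: 4.25
tool_pos: [0.5179, -0.0607, 0.1222]
tcp_rot: [-3.139, -0.128, 0.0]
wrist_force: [0.2, 1.2, 0.1]
width: 0.003
```

Emit:
{"op": "play_rows", "data": {
  "series": [
    {"translation":[0,0,0.0005],"spin":0},
    {"translation":[0,0,0.0005],"spin":0},
    {"translation":[0,0,0.0005],"spin":0},
    {"translation":[0,0,0],"spin":0}
  ]
}}

```text
time: 4.65
tool_pos: [0.5179, -0.0606, 0.1207]
tcp_rot: [-3.139, -0.128, 0.0]
wrist_force: [-0.4, 0.0, -0.1]
width: 0.003
```

Emit:
{"op": "play_rows", "data": {
  "series": [
    {"translation":[0,0,0.0005],"spin":0},
    {"translation":[0,0,0.0005],"spin":0},
    {"translation":[0,0,0.0005],"spin":0},
    {"translation":[0,0,0],"spin":0}
  ]
}}

```text
time: 5.05
tool_pos: [0.5179, -0.0607, 0.1192]
tcp_rot: [-3.139, -0.128, 0.0]
wrist_force: [-0.6, -0.5, -0.4]
width: -0.001
```

Emit:
{"op": "play_rows", "data": {
  "series": [
    {"translation":[0,0,0.0005],"spin":0},
    {"translation":[0,0,0.0005],"spin":0},
    {"translation":[0,0,0.0005],"spin":0},
    {"translation":[0,0,0],"spin":0}
  ]
}}

```text
time: 5.45
tool_pos: [0.5179, -0.0607, 0.1177]
tcp_rot: [-3.139, -0.128, 0.0]
wrist_force: [0.7, 0.0, 0.2]
width: -0.001
```

Emit:
{"op": "play_rows", "data": {
  "series": [
    {"translation":[0,0,0.0005],"spin":0},
    {"translation":[0,0,0.0005],"spin":0},
    {"translation":[0,0,0.0005],"spin":0},
    {"translation":[0,0,0],"spin":0}
  ]
}}

```text
time: 5.85
tool_pos: [0.5181, -0.0607, 0.1167]
tcp_rot: [3.139, 0.128, 0.0]
wrist_force: [-1.9, 0.7, 2.8]
width: 0.002
```

Emit:
{"op": "play_rows", "data": {
  "series": [
    {"translation":[0,0,0.0005],"spin":0},
    {"translation":[0,0,0.0005],"spin":0},
    {"translation":[0,0,0],"spin":0},
    {"translation":[0,0,0],"spin":0}
  ]
}}

```text
time: 6.25
tool_pos: [0.5181, -0.0607, 0.116]
tcp_rot: [3.139, 0.128, 0.0]
wrist_force: [-1.9, 0.5, 5.9]
width: -0.004
```

Emit:
{"op": "play_rows", "data": {
  "series": [
    {"translation":[0.001,0,0.0003],"spin":0},
    {"translation":[0.001,0,0],"spin":0},
    {"translation":[0.001,0,0],"spin":0},
    {"translation":[0.001,0,0],"spin":0},
    {"translation":[0,0,0],"spin":0}
  ]
}}

```text
time: 6.75
tool_pos: [0.5219, -0.0604, 0.1158]
tcp_rot: [3.139, 0.128, -0.001]
wrist_force: [-2.8, 0.1, 9.0]
width: -0.005
```

Emit:
{"op": "play_rows", "data": {
  "series": [
    {"translation":[0.001,0,0],"spin":0},
    {"translation":[0.001,0,0],"spin":0},
    {"translation":[0.001,0,0],"spin":0},
    {"translation":[0.001,0,0],"spin":0},
    {"translation":[0,0,0],"spin":0}
  ]
}}

```text
time: 7.25
tool_pos: [0.5258, -0.0601, 0.1158]
tcp_rot: [3.139, 0.128, -0.001]
wrist_force: [-4.3, -0.1, 8.3]
width: 0.0
```

```bash
python3 - <<'E'
from h import *
c=bot.get_calibration("wrist");im=bot.read_camera("wrist");s=bot.read_camera("scene");cs=bot.get_calibration("scene")
np.save("w2.npy",c,allow_pickle=True)
cv2.imwrite("pics/w2.png",np.hstack([cv2.resize(im,(400,300)),cv2.resize(s[215:275,320:400],(400,300),interpolation=cv2.INTER_CUBIC)]))
cv2.imwrite("pics/w2full.png",im)
E
```

```text
(no output)
```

View pics/w2.png

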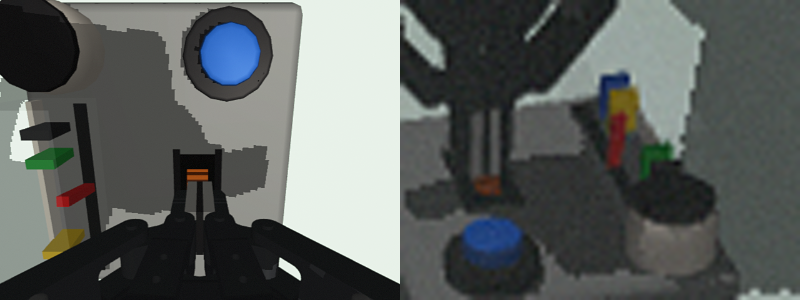

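```bash
cat >> h.py <<'E'
def tip(im,c,box=None):
    h=cv2.cvtColor(im,cv2.COLOR_BGR2HSV)
    S=np.array([.5248,-.060]);a=np.radians(4.9)
    for nm,zz,rg in [("red",(.142,.147),[((0,130,60),(4,255,255)),((174,130,60),(180,255,255))]),("green",(.132,.137),[((50,90,40),(75,255,255))])]:
        m=sum(cv2.inRange(h,lo,hi) for lo,hi in rg);m[:, 330:]=0
        n,l,st,ce=cv2.connectedComponentsWithStats(m);i=1+np.argmax(st[1:,4]);ys,xs=np.where(l==i)
        v=im[ys,xs].max(1);k=v>(v.max()+v.min())/2 # bright upper face
        for z in zz:
            for lab,u_,v_ in [("all",xs.mean(),ys.mean()),("bright",xs[k].mean(),ys[k].mean())]:
                d=onz(c,u_,v_,z)[:2]-S
                print(nm,lab,z,np.round([u_,v_],1),"disp xy",np.round(1e3*np.array([d[0]*np.cos(a)+d[1]*np.sin(a),-d[0]*np.sin(a)+d[1]*np.cos(a)]),1))
E
python3 - <<'E'
from h import *
for n,p in [("w1","w1"),("w2","w2full")]:
    print(n);tip(cv2.imread(f"pics/{p}.png"),np.load(n+".npy",allow_pickle=True).item())
E
```

```text
w1
red all 0.142 [167.5 190.4] disp xy [-1.  61.5]
red bright 0.142 [162.3 195.6] disp xy [-4.3 65.1]
red all 0.147 [167.5 190.4] disp xy [-0.1 59.8]
red bright 0.147 [162.3 195.6] disp xy [-3.4 63.3]
green all 0.132 [148.1 144.4] disp xy [26.9 74.5]
green bright 0.132 [142.6 145.5] disp xy [26.2 78.1]
green all 0.137 [148.1 144.4] disp xy [27.2 72.6]
green bright 0.137 [142.6 145.5] disp xy [26.6 76.1]
w2
red all 0.142 [119.7 311.8] disp xy [14.6 57.5]
red bright 0.142 [ 99.9 322. ] disp xy [11.3 63.8]
red all 0.147 [119.7 311.8] disp xy [17.1 55. ]
red bright 0.147 [ 99.9 322. ] disp xy [13.9 61. ]
green all 0.132 [ 79.1 253.8] disp xy [29.3 72.5]
green bright 0.132 [ 63. 263.] disp xy [26.3 77.9]
green all 0.137 [ 79.1 253.8] disp xy [30.9 69.6]
green bright 0.137 [ 63. 263.] disp xy [28.1 74.8]
```

Emit:
{"op": "play_rows", "data": {
  "series": [
    {"translation":[0.001,0,0],"spin":0},
    {"translation":[0.001,0,0],"spin":0},
    {"translation":[0.001,0,0.0002],"spin":0},
    {"translation":[0.001,0,0.0002],"spin":0},
    {"translation":[0,0,0],"spin":0}
  ]
}}

```text
time: 7.85
tool_pos: [0.53, -0.0597, 0.1156]
tcp_rot: [3.139, 0.128, -0.0]
wrist_force: [-3.1, 1.1, 8.8]
width: 0.002
```

```bash
python3 - <<'E'
from h import *
c=bot.get_calibration("wrist");im=bot.read_camera("wrist");np.save("w3.npy",c,allow_pickle=True);cv2.imwrite("pics/w3.png",im)
tip(im,c)
E
```

```text
red all 0.142 [120.4 304.6] disp xy [21.2 56.9]
red bright 0.142 [101.7 307.6] disp xy [20.2 62.5]
red all 0.147 [120.4 304.6] disp xy [23.5 54.3]
red bright 0.147 [101.7 307.6] disp xy [22.6 59.7]
green all 0.132 [ 80.6 265.9] disp xy [29.6 72.5]
green bright 0.132 [ 64.9 275.9] disp xy [26.3 77.9]
green all 0.137 [ 80.6 265.9] disp xy [31.4 69.6]
green bright 0.137 [ 64.9 275.9] disp xy [28.2 74.7]
```

Emit:
{"op": "play_rows", "data": {
  "series": [
    {"translation":[0.001,0,0.0001],"spin":0},
    {"translation":[0.001,0,0.0002],"spin":0},
    {"translation":[0.001,0,0.0002],"spin":0},
    {"translation":[0,0,0],"spin":0},
    {"translation":[0,0,0],"spin":0}
  ]
}}

```text
time: 8.4
tool_pos: [0.5334, -0.0595, 0.1154]
tcp_rot: [3.139, 0.128, 0.001]
wrist_force: [-2.6, 0.5, 8.9]
width: -0.001
```

Emit:
{"op": "play_rows", "data": {
  "series": [
    {"translation":[0,0,-0.002],"spin":0},
    {"translation":[0,0,-0.01],"spin":0},
    {"translation":[-0.01,0,-0.04],"spin":0},
    {"translation":[-0.02,-0.02,-0.04],"spin":0},
    {"translation":[0,-0.03,-0.02],"spin":0}
  ]
}}

```text
time: 8.9
tool_pos: [0.4991, -0.0129, 0.2297]
tcp_rot: [3.138, 0.124, 0.006]
wrist_force: [0.9, 0.5, 0.1]
width: 0.0
```

Emit:
{"op": "play_rows", "data": {
  "series": [
    {"translation":[-0.01,-0.03,0],"spin":0},
    {"translation":[0,0,0],"spin":0},
    {"translation":[0,0,0],"spin":0}
  ]
}}

```text
time: 9.2
tool_pos: [0.4864, 0.0173, 0.2261]
tcp_rot: [3.138, 0.131, 0.001]
wrist_force: [-0.2, 0.2, -0.6]
width: -0.002
```

```bash
python3 - <<'E'
from h import *
c=bot.get_calibration("wrist");im=bot.read_camera("wrist");s=bot.read_camera("scene");np.save("w4.npy",c,allow_pickle=True);cv2.imwrite("pics/w4.png",im)
tip(im,c)
S=np.array([.5248,-.060,0]);a=np.radians(4.9);P=lambda x,y,z:proj(c,S+[x*np.cos(a)-y*np.sin(a),x*np.sin(a)+y*np.cos(a),z])
g=P(.026,.07,.132);print(g)
u,v=int(g[0]),int(g[1]);u0=max(0,u-80);v0=max(0,v-60)
cv2.imwrite("pics/w4c.png",np.hstack([cv2.resize(im[v0:v0+120,u0:u0+160],(400,300),interpolation=cv2.INTER_CUBIC),cv2.resize(s[215:275,320:400],(400,300),interpolation=cv2.INTER_CUBIC)]));print(u0,v0)
E
```

```text
Traceback (most recent call last):
  File "h.py", line 15, in tip
    n,l,st,ce=cv2.connectedComponentsWithStats(m);i=1+np.argmax(st[1:,4]);ys,xs=np.where(l==i)
                                                      ~~~~~~~~~^^^^^^^^^^
ValueError: attempt to get argmax of an empty sequence
```

```bash
sed -i 's/330:/450:/' h.py; python3 - <<'E'
from h import *
c=np.load("w4.npy",allow_pickle=True).item();im=cv2.imread("pics/w4.png");s=bot.read_camera("scene")
tip(im,c)
S=np.array([.5248,-.060,0]);a=np.radians(4.9);P=lambda x,y,z:proj(c,S+[x*np.cos(a)-y*np.sin(a),x*np.sin(a)+y*np.cos(a),z])
g=P(.02,.07,.132)
u,v=int(g[0]),int(g[1]);u0=max(0,u-80);v0=max(0,v-60)
cv2.imwrite("pics/w4c.png",np.hstack([cv2.resize(im[v0:v0+120,u0:u0+160],(400,300),interpolation=cv2.INTER_CUBIC),cv2.resize(s[215:275,320:400],(400,300),interpolation=cv2.INTER_CUBIC)]));print(u0,v0)
E
```

```text
red all 0.142 [346.2 149.3] disp xy [19.9 65.5]
red bright 0.142 [348. 139.] disp xy [25.  64.7]
red all 0.147 [346.2 149.3] disp xy [20.3 65.8]
red bright 0.147 [348. 139.] disp xy [25.3 65. ]
green all 0.132 [321.5 135. ] disp xy [26.6 78.2]
green bright 0.132 [321.5 135.5] disp xy [26.3 78.2]
green all 0.137 [321.5 135. ] disp xy [26.8 78.2]
green bright 0.137 [321.5 135.5] disp xy [26.6 78.2]
256 87
```

View pics/w4c.png

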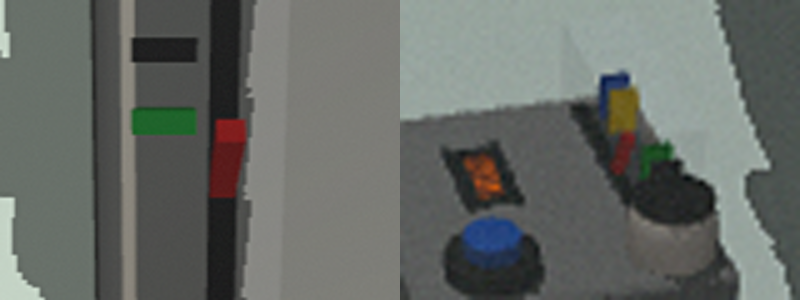

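Red tip end face at wrist (348,139), green at (321,135): the tip is about 1.5–2 mm short (≈0.46 rad), inside the band but near its edge. I'll give it a small extra nudge.

Emit:
{"op": "play_rows", "data": {
  "series": [
    {"translation":[0.012,0.03,0],"spin":0},
    {"translation":[0.012,0.03,0],"spin":0},
    {"translation":[0.0077,0.0203,0.011],"spin":0},
    {"translation":[0,0,0.04],"spin":0},
    {"translation":[0,0,0.04],"spin":0}
  ]
}}

```text
time: 9.85
tool_pos: [0.5263, -0.0626, 0.1348]
tcp_rot: [3.138, 0.124, 0.004]
wrist_force: [0.7, 0.6, 0.2]
width: -0.002
```

Emit:
{"op": "play_rows", "data": {
  "series": [
    {"translation":[0,0,0.005],"spin":0},
    {"translation":[0,0,0],"spin":0},
    {"translation":[0,0,0],"spin":0}
  ]
}}

```text
time: 10.15
tool_pos: [0.526, -0.0609, 0.1318]
tcp_rot: [3.138, 0.128, 0.004]
wrist_force: [0.4, 0.4, 0.5]
width: 0.001
```

Emit:
{"op": "play_rows", "data": {
  "series": [
    {"translation":[-0.001,0,0.005],"spin":0},
    {"translation":[0,0,0.005],"spin":0},
    {"translation":[0,0,0.001],"spin":0},
    {"translation":[0,0,0],"spin":0},
    {"translation":[0,0,0],"spin":0}
  ]
}}

```text
time: 10.65
tool_pos: [0.5238, -0.0604, 0.1193]
tcp_rot: [3.139, 0.129, 0.001]
wrist_force: [-0.3, 0.2, 0.9]
width: 0.001
```

Emit:
{"op": "play_rows", "data": {
  "series": [
    {"translation":[0,0,0.0005],"spin":0},
    {"translation":[0,0,0.0005],"spin":0},
    {"translation":[0,0,0.0005],"spin":0},
    {"translation":[0,0,0.0005],"spin":0},
    {"translation":[0,0,0],"spin":0}
  ]
}}

```text
time: 11.15
tool_pos: [0.5237, -0.0605, 0.1172]
tcp_rot: [-3.139, -0.128, -0.0]
wrist_force: [-0.3, 1.1, 1.0]
width: -0.0
```

Emit:
{"op": "play_rows", "data": {
  "series": [
    {"translation":[0,0,0.0005],"spin":0},
    {"translation":[0,0,0.0005],"spin":0},
    {"translation":[0,0,0.0005],"spin":0},
    {"translation":[0,0,0.0003],"spin":0},
    {"translation":[0,0,0],"spin":0}
  ]
}}

```text
time: 11.65
tool_pos: [0.5238, -0.0605, 0.116]
tcp_rot: [3.139, 0.128, 0.0]
wrist_force: [-3.2, 0.8, 6.1]
width: 0.003
```

Emit:
{"op": "play_rows", "data": {
  "series": [
    {"translation":[0,0,0.0005],"spin":0},
    {"translation":[0.0005,0,0],"spin":0},
    {"translation":[0.0005,0,0],"spin":0},
    {"translation":[0.0005,0,0],"spin":0},
    {"translation":[0,0,0],"spin":0}
  ]
}}

```text
time: 12.15
tool_pos: [0.525, -0.0604, 0.1157]
tcp_rot: [3.139, 0.128, -0.001]
wrist_force: [-3.7, 0.3, 8.2]
width: 0.001
```

Emit:
{"op": "play_rows", "data": {
  "series": [
    {"translation":[0,0,-0.002],"spin":0},
    {"translation":[0,0,-0.01],"spin":0},
    {"translation":[-0.01,0,-0.04],"spin":0},
    {"translation":[-0.01,-0.02,-0.04],"spin":0},
    {"translation":[0,-0.03,-0.02],"spin":0}
  ]
}}

```text
time: 12.65
tool_pos: [0.5023, -0.013, 0.2308]
tcp_rot: [3.138, 0.124, 0.008]
wrist_force: [0.9, 0.3, -0.4]
width: -0.002
```

Emit:
{"op": "play_rows", "data": {
  "series": [
    {"translation":[-0.01,-0.03,0],"spin":0},
    {"translation":[0,0,0],"spin":0},
    {"translation":[0,0,0],"spin":0}
  ]
}}

```text
time: 12.95
tool_pos: [0.4887, 0.0172, 0.227]
tcp_rot: [3.138, 0.131, 0.001]
wrist_force: [0.1, -0.2, -0.2]
width: -0.002
```

```bash
python3 - <<'E'
from h import *
c=bot.get_calibration("wrist");im=bot.read_camera("wrist");s=bot.read_camera("scene")
cv2.imwrite("pics/w5.png",im);tip(im,c)
S=np.array([.5248,-.060,0]);a=np.radians(4.9);P=lambda x,y,z:proj(c,S+[x*np.cos(a)-y*np.sin(a),x*np.sin(a)+y*np.cos(a),z])
g=P(.02,.07,.132);print("cam",-np.array(c["R"]).T@np.array(c["t"]))
for x in (.0237,.026,.0285): print(x,"tip px",P(x,.065,.138))
u,v=int(g[0]),int(g[1]);u0=max(0,u-80);v0=max(0,v-60)
cv2.imwrite("pics/w5c.png",np.hstack([cv2.resize(im[v0:v0+120,u0:u0+160],(400,300),interpolation=cv2.INTER_CUBIC),cv2.resize(s[215:275,320:400],(400,300),interpolation=cv2.INTER_CUBIC)]));print(u0,v0)
E
```

```text
red all 0.142 [345.4 150.6] disp xy [21.4 65.6]
red bright 0.142 [347.1 139.1] disp xy [27.2 64.8]
red all 0.147 [345.4 150.6] disp xy [21.8 65.9]
red bright 0.147 [347.1 139.1] disp xy [27.5 65.1]
green all 0.132 [320.7 139. ] disp xy [26.7 78.3]
green bright 0.132 [320.6 140. ] disp xy [26.2 78.4]
green all 0.137 [320.7 139. ] disp xy [27.  78.3]
green bright 0.137 [320.6 140. ] disp xy [26.5 78.4]
cam [0.55777681 0.02209193 0.36908099]
0.0237 tip px [346.11774555 145.56608151]
0.026 tip px [346.18286691 141.08327877]
0.0285 tip px [346.25406356 136.18226791]
256 91
```

View pics/w5c.png

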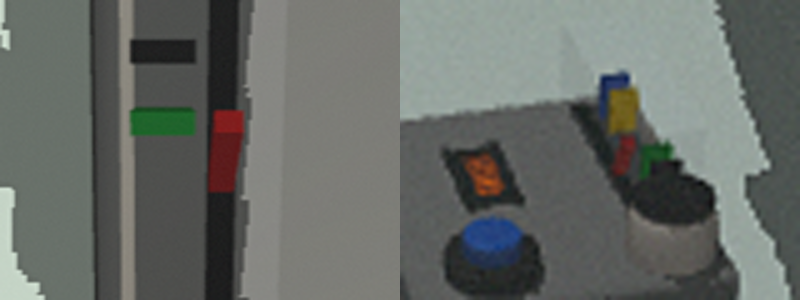

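The red end face (wrist 347,139) is now level with green (321,139): tip x about 26.5 mm against 26.3 mm, so about 0.50 rad. Now the button.

Emit:
{"op": "play_rows", "data": {
  "series": [
    {"translation":[0.027,0.024,0],"spin":0},
    {"translation":[0.027,0.024,0],"spin":0},
    {"translation":[0.027,0.024,0],"spin":0},
    {"translation":[0.0266,0.0227,0],"spin":0},
    {"translation":[0,0,0.03],"spin":0}
  ]
}}

```text
time: 13.55
tool_pos: [0.6104, -0.0733, 0.2006]
tcp_rot: [3.136, 0.123, 0.017]
wrist_force: [-0.6, 0.3, 0.3]
width: -0.002
```

Emit:
{"op": "play_rows", "data": {
  "series": [
    {"translation":[0,0,0.04],"spin":0},
    {"translation":[0,0,0.014],"spin":0},
    {"translation":[0,0,0],"spin":0},
    {"translation":[0,0,0],"spin":0}
  ]
}}

```text
time: 13.95
tool_pos: [0.6041, -0.0691, 0.1434]
tcp_rot: [3.139, 0.128, 0.0]
wrist_force: [0.7, -0.3, 0.6]
width: 0.002
```

Emit:
{"op": "play_rows", "data": {
  "series": [
    {"translation":[0,0,0.004],"spin":0},
    {"translation":[0,0,0.004],"spin":0},
    {"translation":[0,0,0.004],"spin":0},
    {"translation":[0,0,0],"spin":0}
  ]
}}

```text
time: 14.35
tool_pos: [0.6041, -0.0686, 0.1312]
tcp_rot: [3.139, 0.129, 0.002]
wrist_force: [0.2, -0.5, 1.3]
width: 0.001
```

Emit:
{"op": "play_rows", "data": {
  "series": [
    {"translation":[0,0,0.001],"spin":0},
    {"translation":[0,0,0.001],"spin":0},
    {"translation":[0,0,0.001],"spin":0},
    {"translation":[0,0,0],"spin":0}
  ]
}}

```text
time: 14.75
tool_pos: [0.6041, -0.0687, 0.1282]
tcp_rot: [-3.139, -0.128, -0.001]
wrist_force: [0.1, 0.2, 3.6]
width: -0.006
```

Emit:
{"op": "play_rows", "data": {
  "series": [
    {"translation":[0,0,0.001],"spin":0},
    {"translation":[0,0,0.001],"spin":0},
    {"translation":[0,0,0.001],"spin":0},
    {"translation":[0,0,0],"spin":0}
  ]
}}

```text
time: 15.15
tool_pos: [0.6042, -0.0687, 0.126]
tcp_rot: [-3.139, -0.128, -0.002]
wrist_force: [-1.9, 0.8, 8.8]
width: -0.003
```

Emit:
{"op": "play_rows", "data": {
  "series": [
    {"translation":[0,0,0.001],"spin":0},
    {"translation":[0,0,0.001],"spin":0},
    {"translation":[0,0,0],"spin":0},
    {"translation":[0,0,0],"spin":0}
  ]
}}

```text
time: 15.55
tool_pos: [0.6042, -0.0687, 0.1258]
tcp_rot: [3.139, 0.128, 0.002]
wrist_force: [-5.2, 1.5, 16.9]
width: -0.003
```

Hard stop reached: 17 N and no further travel. Retract straight up, then away to look.

Emit:
{"op": "play_rows", "data": {
  "series": [
    {"translation":[0,0,-0.004],"spin":0},
    {"translation":[0,0,-0.01],"spin":0},
    {"translation":[0,0,-0.03],"spin":0},
    {"translation":[0,0,-0.04],"spin":0},
    {"translation":[-0.03,-0.02,-0.02],"spin":0}
  ]
}}

```text
time: 16.05
tool_pos: [0.5755, -0.0528, 0.2299]
tcp_rot: [3.137, 0.126, 0.008]
wrist_force: [0.4, -0.0, 0.8]
width: 0.003
```

Emit:
{"op": "play_rows", "data": {
  "series": [
    {"translation":[-0.03,-0.025,0],"spin":0},
    {"translation":[-0.03,-0.025,0],"spin":0},
    {"translation":[-0.017,-0.025,0],"spin":0},
    {"translation":[0,0,0],"spin":0},
    {"translation":[0,0,0],"spin":0}
  ]
}}

```text
time: 16.55
tool_pos: [0.4888, 0.0173, 0.2265]
tcp_rot: [3.138, 0.13, -0.001]
wrist_force: [1.3, 0.8, 0.2]
width: -0.002
```

```bash
python3 - <<'E'
from h import *
c=bot.get_calibration("wrist");im=bot.read_camera("wrist");s=bot.read_camera("scene")
cv2.imwrite("pics/w6.png",im);tip(im,c);print(bot.read_state()["wrist_force"])
cv2.imwrite("pics/w6c.png",np.hstack([cv2.resize(im,(400,300)),cv2.resize(s[215:275,320:400],(400,300),interpolation=cv2.INTER_CUBIC)]))
E
```

```text
red all 0.142 [345.9 150.4] disp xy [21.6 65.5]
red bright 0.142 [347.5 139.9] disp xy [26.9 64.7]
red all 0.147 [345.9 150.4] disp xy [22.  65.8]
red bright 0.147 [347.5 139.9] disp xy [27.2 65.1]
green all 0.132 [321.  139.1] disp xy [26.8 78.3]
green bright 0.132 [320.9 140. ] disp xy [26.3 78.3]
green all 0.137 [321.  139.1] disp xy [27.1 78.3]
green bright 0.137 [320.9 140. ] disp xy [26.6 78.3]
[0.31311786 0.47108119 0.9937262 ]
```

View pics/w6c.png

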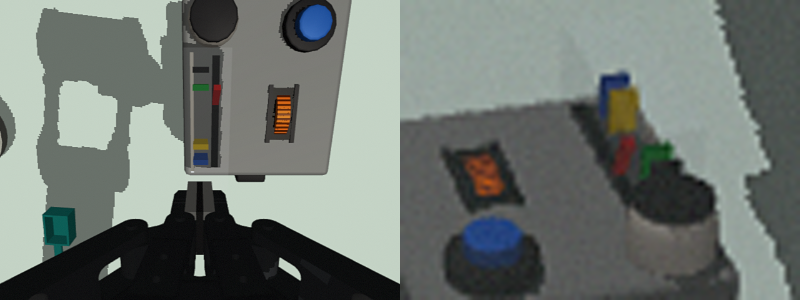

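The hand is still level with green (wrist 347,140 against 321,139). The button is back up (scene crop 492,235, as before the press), and the arm is clear.

```bash
python3 -c "
from workcell import bot
print(bot.finish_job())"
```

```text
the job is handed in; nothing more can be done
None
```

I rolled the thumbwheel on the dispenser nearest the base in two gentle strokes until the red hand was level with the green bar. The highest reading during this was about 9 N. I then pressed the blue button to its hard stop (about 17 N), retracted and handed the job in at about 17 s.

- **Hand:** In the last picture its tip is about 26.5 mm from the slot and the green bar about 26.3 mm, so roughly 0.50 rad. The position was the same before and after the button press. After the first stroke it was about 2 mm short, and the second stroke corrected that.
- **Button:** It looks back up in the last picture, the same as before the press. Its travel was judged only by touch: the finger stopped moving while the force kept rising.
- **Rest of the scene:** The arm was clear of everything, and I touched nothing but the wheel and the button. I did not re-measure the bystanders' positions.
- **Disagreement:** After the first stroke, the distance the finger had rolled suggested about 0.52 rad, but the picture showed 0.46. I went by the picture.

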